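# Close up a book rack until the row is firm

## Task

One of the four books in the desk rack has been left sticking out: push it back in until it meets the rods behind the books, in line with the others. Then pinch the two orange tabs of the sliding end together to free its brake, slide it along until you feel all four books standing firm, without gaps, against the fixed end (do not ram them), and let go so that the brake holds it there. Keep the books standing and leave the plants and the mug where they are.

Things in the scene. Friction and masses are not known exactly. Their poses are not given: they have to be found in the camera images.
- rack: Desk book rack, fixed: two wooden runners 400 mm long, 22 mm high, a 28 mm slot between, 130 mm wide overall. Origin: centre of its underside, on the desk. z up; y along the runners, from the sliding end to the fixed end; x across, from the open front (robot's side) to the back. Books stand on the runners, 22 mm above the desk, and slide on them with friction about 0.35.
- back_stop (a point): Middle of the inner side of the two back rods (8 mm thick, along the rack's y, 55 and 110 mm above the desk), at the rack's x = +57.5 mm, 82 mm above the desk; axes as the rack's. A book that touches the rods has its centre 52.5 mm in front of this, at the rack's x = +5 mm.
- book_a_mid (a point): Centre (half-way up) of the dark blue hardback, one of four loose books of equal size: 105 mm deep along its x (spine at -x, to the front), 28 mm thick along y, 148 mm tall, about 0.3 kg; standing on the rack its centre is 96 mm and its top 170 mm above the desk. One of the four, at any place, sticks out to the front by 25 to 37 mm; gaps between books are 4 to 20 mm.
- book_b_mid (a point): Centre (half-way up) of the dark red hardback, one of four loose books of equal size: 105 mm deep along its x (spine at -x, to the front), 28 mm thick along y, 148 mm tall, about 0.3 kg; standing on the rack its centre is 96 mm and its top 170 mm above the desk. One of the four, at any place, sticks out to the front by 25 to 37 mm; gaps between books are 4 to 20 mm.
- book_c_mid (a point): Centre (half-way up) of the dark green hardback, one of four loose books of equal size: 105 mm deep along its x (spine at -x, to the front), 28 mm thick along y, 148 mm tall, about 0.3 kg; standing on the rack its centre is 96 mm and its top 170 mm above the desk. One of the four, at any place, sticks out to the front by 25 to 37 mm; gaps between books are 4 to 20 mm.
- book_d_mid (a point): Centre (half-way up) of the mustard yellow hardback, one of four loose books of equal size: 105 mm deep along its x (spine at -x, to the front), 28 mm thick along y, 148 mm tall, about 0.3 kg; standing on the rack its centre is 96 mm and its top 170 mm above the desk. One of the four, at any place, sticks out to the front by 25 to 37 mm; gaps between books are 4 to 20 mm.
- end_plate: Fixed end of the rack: white steel plate 100 mm wide and 130 mm high, clamped somewhere along the runners. Origin: centre of the plate's lower edge, in the face that the books are to meet; axes as the rack's; the books stand on its -y side.
- end_face (a point): Centre of that face of the fixed end (it looks to -y of the rack).
- follower_face (a point): Centre of the book-side face of the sliding end: white steel plate 100 mm wide, 126 mm high, top 150 mm above the desk. It looks to +y of the rack; axes as the rack's. It moves only along the rack's y. With the tabs free a brake holds it (up to about 30 N); with both tabs pressed in by more than 2 mm it slides with about 1 N.
- pinch (a point): Midway between the two orange tabs of the sliding end, 30 mm behind its face, 157 mm above the desk; axes as the rack's. Tabs: outer faces at x = -26 and +26 mm, 26 mm wide along y, 6 mm thick, from 124 to 178 mm above the desk. Each has a lip standing out 8 mm at its book-side edge, from y = +11 mm on, to push against. Below: grey housing, 80 (x) by 44 (y) mm, top 120 mm above the desk.
- follower (a joint): Position of the sliding end along the rack's y (m), 0 = fully open, growing towards the books, at most 0.19.
- tab_front (a joint): Front orange tab: 0 = sprung out (brake on), grows as it is pressed inwards (towards the rear tab), at most 0.008 m. Its spring takes about 13 N to start, 15 N fully in.
- tab_rear (a joint): Rear orange tab: likewise, pressed towards the front tab.
- succulent_a: Succulent in a white square pot, 70 mm wide, about 110 mm high with its leaves, loose on the desk; leave alone. Origin: centre of its underside.
- succulent_b: Succulent in a white square pot, 64 mm wide, about 105 mm high; leave alone. Origin: centre of its underside.
- mug: White mug, 80 mm across and 92 mm high; leave alone. Origin: centre of its underside.
Things that resemble listed ones, but are neither listed nor needed, are in the scene too. Leave any pink look-alike of the part that bears book_d_mid alone.

How it is judged:
On the way, in this order (a step that is already met when the one before it is completed fails the run):
1. the book that stuck out is home against the back rods: all four books stand upright within 5 mm of the rods (x of book_a_mid in the frame of rack between 0 and 0.012 m and angle between each of book_a_mid, book_b_mid, book_c_mid, book_d_mid's own z axis and vertical below 0.06 rad and x of book_b_mid in the frame of rack between 0 and 0.012 m and x of book_c_mid in the frame of rack between 0 and 0.012 m and x of book_d_mid in the frame of rack between 0 and 0.012 m), for 0.2 s.
2. both orange tabs of the sliding end are pinched in (by more than 2 mm each) (value of joint each of tab_front, tab_rear above 0.002 m), for 0.1 s.
3. the sliding end has been brought up until the books fill the space to the fixed end (4 mm of gaps in all at most) (y of follower_face in the frame of end_plate above -0.116 m and y of each of book_a_mid, book_b_mid, book_c_mid, book_d_mid in the frame of follower_face above 0.01 m and y of each of book_a_mid, book_b_mid, book_c_mid, book_d_mid in the frame of end_face below -0.01 m), for 0.2 s.
At the end, for the whole second after the job is handed in: All four books stand upright (within 0.06 rad) between the two ends and within 5 mm of the back rods; the sliding end stands no more than 116 mm from the fixed end (four books of 28 mm and at most 4 mm of gaps in all); both orange tabs are sprung out, so that the brake holds (all of step 1 and all of step 3 and value of joint each of tab_front, tab_rear below 0.0015 m); the robot touches nothing.
It fails at once if the row is rammed: more than 60 N on the fixed end (contact force between end_plate and anything else above 60 N).
It fails at once if a book is toppled (angle between any of book_a_mid, book_b_mid, book_c_mid, book_d_mid's own z axis and vertical above 0.5 rad).
It fails at once if a plant or the mug is moved by more than 20 mm (distance of any of succulent_a, succulent_b, mug from where it was at the start of the episode above 0.02 m).
It also fails if it takes over 61 s, if anything falls off the work surface, if the arm or the gripper's body presses on something with over 40 N, if the wrist force passes 120 N, or if a joint passes its speed limit or range.

## Robot

A 7-joint arm with a two-finger parallel gripper is mounted at the origin on the work surface. World frame = base frame: x ahead of the robot, y to its left, z up, the work surface at z = 0. Lengths are in m, angles in rad, forces in N, time in s.
With the tool pointing down it reaches from about 0.425 to 1.025 m from the base axis. Payload 9.4 kg.
Tool frame: the origin (TCP) lies between the finger pads; the fingertips stand 25 mm ahead of it and the grasp point (between the pads) lies 6 mm ahead of it; z points along the fingers, y is the line along which they close (so a half turn about z gives the same grasp; the last joint's range is limited). The gripper opens to 93 mm and grips with 3 to 60 N. Pads are 15 mm wide; open, the fingers measure 128 mm over their backs; the gripper's body (75 mm by 188 mm) begins 65 mm behind the grasp point.
Start: joints at [-1.312, 0.599, -0.003, 1.599, 0.002, 0.943, -0.08], TCP at [0.239, 0.685, 0.244] pointing down, gripper open.
Joint ranges: [-2.57, 2.57], [-0.35, 1.97], [-1.29, 1.29], [0.11, 2.56], [-1.05, 4.19], [0.11, 1.86], [-2.63, 2.63]. Speed limits (rad/s): [2.22, 2.22, 3.01, 3.01, 3.14, 3.14, 3.14].

## Interface

Orientations are given as a unit quaternion [w, x, y, z].
In Python, from workcell import ctrl gives the robot as it stands. The module is installed in compiled form; this text tells all that it offers.
- The arm moves only by the tool play_rows, never from a script. Its argument "rows" is one flat list of numbers, 4 for each row, row after row: the shift along the tool's x, y, z in cm, then the turn about the tool's z in rad. In form: [tx, ty, tz, yaw, tx, ty, tz, yaw, ...]. A call has 1 to 5 rows; each row is the pose to reach, as a shift and turn from the pose commanded when the call began, along the tool's axes at that moment; what a row does not reach only later rows make up. A row lasts 1/8 s, in which the tool goes at most 62.5 mm and 10.7 degrees, less where a joint would pass 70% of its speed; a pose out of reach is approached as far as the arm can. A call with a gripper value outside its range is refused whole. "jaw" is the gripper's target within -1 to 1 (fully open at 1, half-way at 0, shut at -1), set as the call begins (left out, the last holds). The fingers move at their own pace and stop on an object; "grip_force" is the grip in N (left out, the last holds). Time passes only in rows, so rows that repeat a pose let the fingers close. It gives the time, the measured TCP pose, the force, the opening and the grip force at its end, in the units of the state.
- ctrl.get_state(): the state, without advancing time (a new reading comes with each control period).
- ctrl.grab_frame(name): name is "scene" or "top" or "wrist"; returns a dict with "pixels" (480x640x3 uint8, red, green, blue), "mtx" (3x3 intrinsics, pixels), "k1" (the pictures are not rectified: a ray, as slopes to the right and down, at radius r is drawn at 1 + k1 r^2 times it, then the intrinsics apply), "T" (4x4, takes a point from camera to world coordinates). Camera axes: x right, y up, looking along -z (the intrinsics and any distortion apply to the point x, -y, -z); pixel columns grow to the right and rows downward; lengths in m; the calibration is good to about 2 mm. A picture is of the moment at which its call begins. There is no depth.
- ctrl.job_done(): hands the job in; it is judged then, once.
The state is a dict: "time": time; "q": joint angles; "qd": joint speeds; "joint_efforts": joint torques, N m; "eef_pos": TCP position; "orientation": TCP orientation; "wrist_force": force on the tool from outside, world axes, zero at the start; "ft_torque": the same for the moment, N m; "grip_width": finger opening in m; "grip_force": force on a finger pad.
Only numpy, scipy, OpenCV 4.12 (cv2) and the standard library are available. Lean on these libraries where they do the work, as an engineer would, in place of code of your own. Each camera call takes 0.05 s, during which the arm holds its last target. There are 200 camera calls.

## Working session

There is one attempt and no reset: what is moved stays moved. The work goes in short steps, Python scripts to look and compute and a tool call to move; the robot and the scene stay as the last step left them, time stands still between calls to the robot, and variables do not carry over. Pictures are saved under pics/ and viewed, at most 10 in all, crops included, and the job is handed in when it is done.

Besides the shell and the picture viewer there is one more tool, called after "Call:" as name(argument=value, ...), one argument or row to a line, values as JSON. play_rows: Moves the arm, as the interface text tells. Its arguments: {"type":"object","properties":{"rows":{"type":"array"},"jaw":{"type":"number"},"grip_force":{"type":"number"}},"required":["rows"]}

```bash
mkdir -p pics; cat > h.py <<'E'
import numpy as np, cv2
from workcell import ctrl
def grab(n,save=None):
    f=ctrl.grab_frame(n)
    if save: cv2.imwrite('pics/'+save,f['pixels'][:,:,::-1])
    return f
def ray(f,u,v):
    K=np.array(f['mtx']);x=(u-K[0,2])/K[0,0];y=(v-K[1,2])/K[1,1]
    rd=np.hypot(x,y);r=rd
    for _ in range(20): r=rd/(1+f['k1']*r*r)
    s=r/rd if rd else 1
    T=np.array(f['T']);return T[:3,3],T[:3,:3]@np.array([x*s,-y*s,-1])
def onz(f,u,v,z):
    o,d=ray(f,u,v);return o+d*(z-o[2])/d[2]
def proj(f,p):
    T=np.array(f['T']);c=T[:3,:3].T@(np.array(p)-T[:3,3]);x,y=c[0]/-c[2],-c[1]/-c[2]
    k=1+f['k1']*(x*x+y*y);K=np.array(f['mtx']);return K[0,0]*x*k+K[0,2],K[1,1]*y*k+K[1,2]
E
python3 - <<'E'
from h import *
for n in('scene','top'):
    f=grab(n,n+'0.png');print(n,np.round(f['T'],3).tolist(),np.round(f['mtx'],1).tolist(),f['k1'])
s=ctrl.get_state();print(s)
E
```

```text
scene [[-0.708, -0.458, 0.538, 1.165], [0.706, -0.472, 0.528, 0.548], [0.012, 0.753, 0.658, 0.844], [0.0, 0.0, 0.0, 1.0]] [[471.4, 0.0, 318.5], [0.0, 471.4, 235.2], [0.0, 0.0, 1.0]] -0.11319241936325589
top [[0.009, 0.989, -0.145, 0.391], [-1.0, 0.006, -0.024, -0.026], [-0.023, 0.146, 0.989, 1.376], [0.0, 0.0, 0.0, 1.0]] [[570.0, 0.0, 316.2], [0.0, 570.0, 247.5], [0.0, 0.0, 1.0]] 0.03868703867451833
{'time': 0.1, 'q': array([-1.31172419,  0.6000525 , -0.00258221,  1.60002632,  0.00177951,
        0.9428855 , -0.0797703 ]), 'qd': array([ 5.15549077e-04, -6.99205730e-04,  5.12648836e-05, -2.54715631e-03,
        9.09026194e-05, -3.67518603e-04,  1.39339016e-03]), 'joint_efforts': array([ 5.86089518e-03, -7.66554308e+01,  1.50192574e+00, -2.52936888e+01,
       -5.23663627e-02,  1.35210514e-02,  6.89975582e-05]), 'eef_pos': array([0.23874006, 0.68415377, 0.24284881]), 'orientation': array([-6.99207858e-05,  1.67045144e-01,  9.85949010e-01, -6.81155686e-04]), 'wrist_force': array([ 0.98559847,  0.71852633, -0.4517082 ]), 'ft_torque': array([-0.03434536, -0.00491041, -0.00090507]), 'grip_force': 0.0, 'grip_width': 0.09305389051261034}
```

View pics/top0.png

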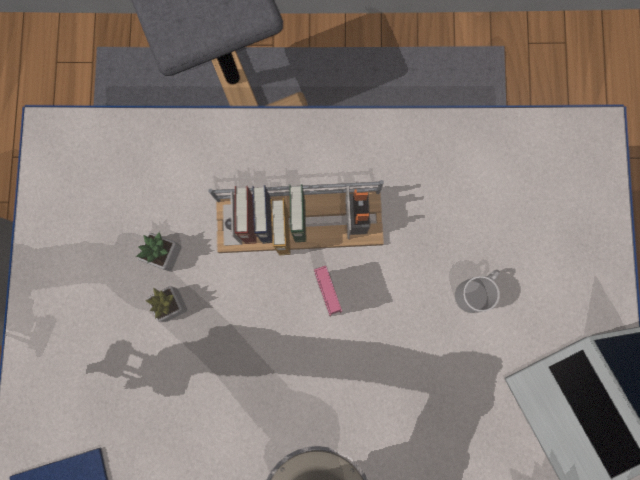

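View pics/scene0.png

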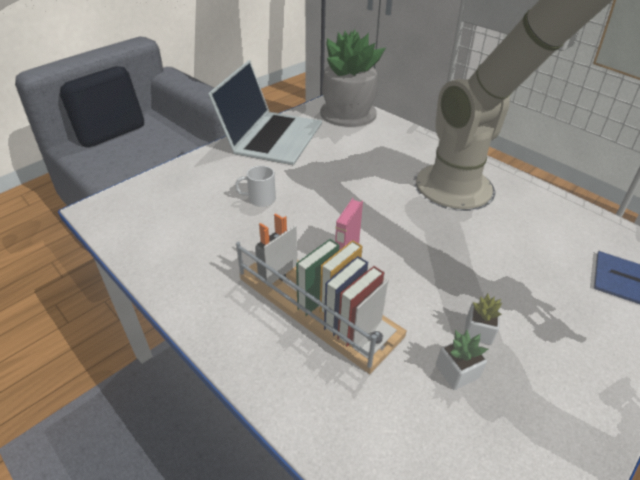

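The top view (world +x is up, +y is left) shows the rack at (215–385, 180–252). The fixed end is at left (228, 225). The books run red (243), blue (262), mustard (280, sticking out) and green (297), and the sliding end with orange tabs is at (360, 205).

Mustard candidates: the book in the rack at (280, 225), and the pink one standing on the desk at (328, 290). The rack book fits, because it is mustard and sticks out. I'll confirm it in an enlarged crop.

```bash
python3 - <<'E'
from h import *
f=grab('top');im=f['pixels'][:,:,::-1]
c=cv2.resize(im[172:320,205:395],None,fx=4,fy=4,interpolation=cv2.INTER_CUBIC)
for i in range(0,190,20): cv2.putText(c,str(205+i),(i*4,10),0,.35,(0,0,0),1)
for i in range(0,140,20): cv2.putText(c,str(172+i),(0,i*4+4),0,.35,(0,0,0),1)
cv2.imwrite('pics/crop.png',c)
hsv=cv2.cvtColor(im,cv2.COLOR_BGR2HSV)
def m(lo,hi,box,z,nm):
    mk=cv2.inRange(hsv,lo,hi);k=np.zeros_like(mk);x0,y0,x1,y1=box;k[y0:y1,x0:x1]=mk[y0:y1,x0:x1]
    n,l,st,ce=cv2.connectedComponentsWithStats(k)
    for i in range(1,n):
        if st[i,4]>15: print(nm,st[i],np.round(ce[i],1),np.round(onz(f,*ce[i],z),4))
m((5,150,120),(14,255,255),(345,180,385,245),.178,'orange')
m((20,90,60),(32,255,255),(265,190,295,260),.17,'must')
m((160,80,80),(180,255,255),(305,255,350,325),.148,'pink')
for nm,u,v in(('rackFR',383,245),('rackFL',217,251)): print(nm,onz(f,u,v,.022))
E
```

```text
orange [355 191  13   4  26] [360.5 193.3] [ 0.6858 -0.0907  0.178 ]
orange [356 214  13   6  30] [360.9 215.2] [ 0.6379 -0.0914  0.178 ]
pink [315 266  26  49 578] [327.3 289.7] [ 0.4803 -0.0204  0.148 ]
rackFR [ 0.59752619 -0.15258809  0.022     ]
rackFL [0.58071375 0.24603168 0.022     ]
```

View pics/crop.png

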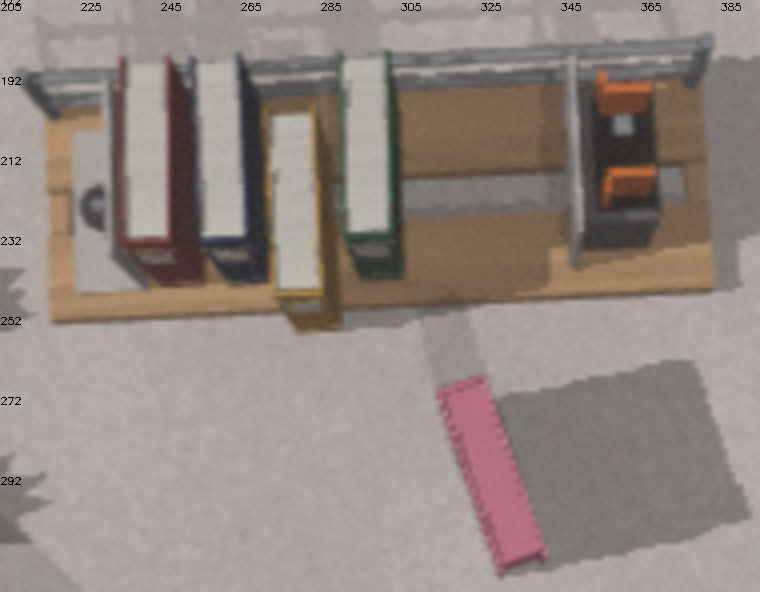

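The crop confirms it: the mustard book in the rack has its top front edge at (273–286, 245.5) and sticks out. The pink book at (328, 290) is separate and stays alone. Next I'll compute the push geometry.

```bash
python3 - <<'E'
from h import *
f=grab('top')
P=lambda cx,cy,z:onz(f,205+cx/4,172+cy/4,z)
yaw=0.042;X=np.array([np.cos(yaw),np.sin(yaw)]);Y=np.array([-np.sin(yaw),np.cos(yaw)])
for nm,a in(('red',(150,243)),('blue',(222,241)),('must',(298,295)),('green',(370,237)),
  ('redback',(144,60)),('mustback',(290,104)),('greenback',(363,55))):
    p=P(*a,.17);print(nm,p.round(4),'rack x,y',(p[:2]@X).round(4),(p[:2]@Y).round(4))
for nm,a,z in(('foll top front',(576,266),.15),('foll top back',(571,55),.15),('pinkTop',(464,385),.17),('FR',(713,291),.022),('FL',(54,321),.022)):
    p=P(*a,z);print(nm,p.round(4),(p[:2]@X).round(4),(p[:2]@Y).round(4))
s=ctrl.get_state();print(s['eef_pos'])
E
```

```text
red [0.6    0.1627 0.17  ] rack x,y 0.6063 0.1374
blue [0.6013 0.1239 0.17  ] rack x,y 0.606 0.0986
must [0.5722 0.0824 0.17  ] rack x,y 0.5751 0.0584
green [0.6039 0.0443 0.17  ] rack x,y 0.6052 0.0189
redback [0.701  0.1687 0.17  ] rack x,y 0.7075 0.1391
mustback [0.6768 0.0887 0.17  ] rack x,y 0.68 0.0602
greenback [0.7042 0.0495 0.17  ] rack x,y 0.7057 0.0198
foll top front [ 0.5919 -0.067   0.15  ] 0.5886 -0.0918
foll top back [ 0.7098 -0.0641  0.15  ] 0.7065 -0.0938
pinkTop [ 0.5243 -0.0069  0.17  ] 0.5235 -0.0289
FR [ 0.5981 -0.1532  0.022 ] 0.5912 -0.1782
FL [0.5777 0.2423 0.022 ] 0.5874 0.2178
[0.2388199  0.68427754 0.24308656]
```

Call:
play_rows(
  rows=[-4.1,-4.4,0,0.11,-8.2,-8.8,0,0.22,-12.3,-13.2,0,0.33,-16.4,-17.6,0,0.44,-20.5,-22,0,0.55],
  jaw=-1,
  grip_force=20,
)

```text
time: 0.82
eef_pos: [0.3606, 0.4074, 0.2437]
orientation: [0.0, 0.43, 0.903, 0.0]
wrist_force: [0.5, -0.1, -0.2]
grip_width: 0.0477
grip_force: 0.0
```

```bash
cat >> h.py <<'E'
from scipy.spatial.transform import Rotation as Ro
def go(x,y,z,h=0.05):
    s=ctrl.get_state();q=s['orientation'];R=Ro.from_quat([q[1],q[2],q[3],q[0]]).as_matrix()
    d=R.T@(np.array([x,y,z])-s['eef_pos'])
    hd=np.arctan2(R[1,1],R[0,1]);print('t',s['time'],'pos',s['eef_pos'].round(4),'tilt',R[:,2].round(3),'F',np.round(s['wrist_force'],1),'w',round(s['grip_width'],4),'shift cm',(d*100).round(2),'yaw',round(hd-h,3))
E
python3 -c "
from h import *
go(.507,.079,.243)"
```

```text
t 0.825 pos [0.3606 0.4074 0.2437] tilt [ 0.  0. -1.] F [ 0.5 -0.1 -0.2] w 0.0477 shift cm [-34.73  -9.31   0.07] yaw 0.631
```

Call:
play_rows(
  rows=[-5.5,-1.4,0,0.15,-11.5,-3,0,0.28,-17.5,-4.6,0,0.4,-23.5,-6.2,0,0.52,-29.5,-7.8,0,0.63],
)

```text
time: 1.45
eef_pos: [0.4869, 0.1297, 0.2439]
orientation: [0.0, 0.689, 0.725, 0.0]
wrist_force: [1.2, 0.8, -0.4]
grip_width: 0.0013
grip_force: 0.0
```

```bash
python3 -c "
from h import *
go(.507,.079,.243)"
```

```text
t 1.45 pos [0.4869 0.1297 0.2439] tilt [ 0.001  0.    -1.   ] F [ 1.2  0.8 -0.4] w 0.0013 shift cm [-5.17  1.75  0.09] yaw 0.002
```

Call:
play_rows(
  rows=[-5.2,1.7,0,0,-5.2,1.7,4,0,-5.2,1.7,8,0,-5.2,1.7,12,0,-5.2,1.7,12,0],
)

```text
time: 2.08
eef_pos: [0.5047, 0.08, 0.1217]
orientation: [-0.001, 0.688, 0.726, -0.002]
wrist_force: [-0.3, -0.2, 0.0]
grip_width: 0.0005
grip_force: 0.0
```

```bash
python3 - <<'E'
from h import *
go(.5722-.0175,.0814,.122)
f=grab('wrist','w1.png');print(np.round(f['T'],3).tolist())
E
```

```text
t 2.075 pos [0.5047 0.08   0.1217] tilt [-0.005 -0.001 -1.   ] F [-0.3 -0.2  0. ] w 0.0005 shift cm [-0.14  5.   -0.05] yaw 0.005
[[0.998, -0.054, -0.011, 0.5], [0.055, 0.957, 0.284, 0.159], [-0.005, -0.284, 0.959, 0.263], [0.0, 0.0, 0.0, 1.0]]
```

View pics/w1.png

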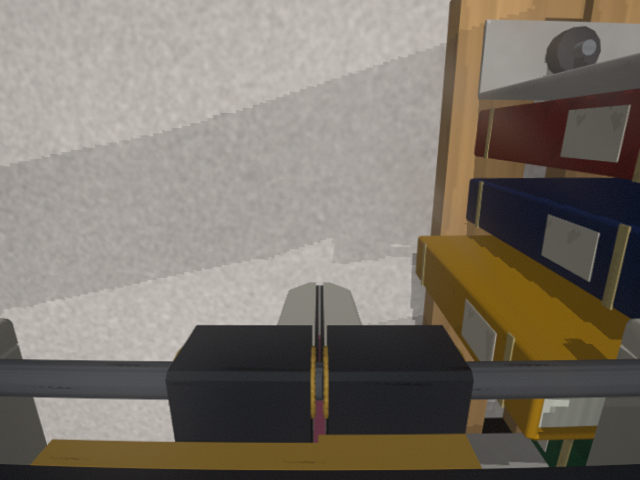

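The wrist view shows the closed fingertips at (320, 300), level with the mustard spine at (420–520, 240–430), and nothing lies between them. I'll push slowly.

Call:
play_rows(
  rows=[-0.1,2,0,0,-0.1,4,0,0,-0.1,5,0,0,-0.1,5.5,0,0,-0.1,6,0,0],
)

```text
time: 2.75
eef_pos: [0.5657, 0.0828, 0.1241]
orientation: [-0.0, 0.687, 0.726, -0.0]
wrist_force: [-0.2, 0.3, 0.1]
grip_width: 0.0004
grip_force: 0.5
```

Call:
play_rows(
  rows=[0,0.3,0,0,0,0.6,0,0,0,0.9,0,0,0,1.1,0,0,0,1.3,0,0],
)

```text
time: 3.38
eef_pos: [0.5791, 0.0834, 0.1236]
orientation: [-0.0, 0.687, 0.726, -0.0]
wrist_force: [-1.0, -0.5, 0.9]
grip_width: -0.0002
grip_force: 0.5
```

```bash
python3 - <<'E'
from h import *
go(.602-.0175,.082,.122)
grab('top','t2.png')
im=cv2.imread('pics/t2.png');cv2.imwrite('pics/t2c.png',cv2.resize(im[172:262,205:395],None,fx=4,fy=4,interpolation=2))
E
```

```text
t 3.375 pos [0.5791 0.0834 0.1236] tilt [-0. -0. -1.] F [-1.  -0.5  0.9] w -0.0002 shift cm [-0.17  0.54  0.16] yaw 0.005
```

View pics/t2c.png

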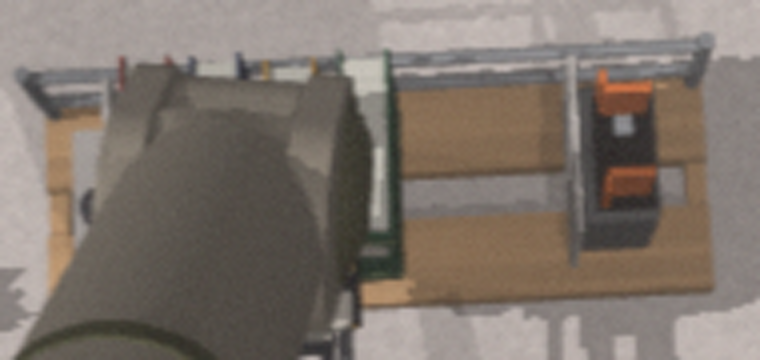

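The arm hides most of the row, but the mustard book's rear corners at crop (265–315, 62) are almost level with the others. I'll push on in small steps until I feel the rods.

Call:
play_rows(
  rows=[0,0.15,0,0,0,0.3,0,0],
)

```text
time: 3.68
eef_pos: [0.582, 0.0836, 0.1236]
orientation: [-0.0, 0.687, 0.726, -0.0]
wrist_force: [-0.7, -0.9, -0.1]
grip_width: 0.0006
grip_force: 0.4
```

Call:
play_rows(
  rows=[0,0.15,0,0,0,0.3,0,0],
)

```text
time: 3.92
eef_pos: [0.585, 0.0838, 0.1236]
orientation: [0.0, 0.687, 0.726, -0.0]
wrist_force: [-0.4, -0.3, 0.2]
grip_width: 0.0002
grip_force: 0.4
```

Call:
play_rows(
  rows=[0,0.1,0,0,0,0.2,0,0],
)

```text
time: 4.18
eef_pos: [0.5859, 0.0839, 0.1236]
orientation: [-0.001, 0.687, 0.726, -0.001]
wrist_force: [-6.6, 0.2, 4.8]
grip_width: 0.0004
grip_force: 3.7
```

Call:
play_rows(
  rows=[0,0.1,0,0,0,0.2,0,0],
)

```text
time: 4.42
eef_pos: [0.5859, 0.0838, 0.1234]
orientation: [-0.002, 0.687, 0.726, -0.002]
wrist_force: [-14.2, -0.7, 10.1]
grip_width: 0.0004
grip_force: 7.4
```

```bash
python3 - <<'E'
from h import *
f=grab('wrist','w3.png')
go(.602-.0175,.082,.122)
E
```

```text
t 4.475 pos [0.5859 0.0838 0.1234] tilt [-0.006 -0.    -1.   ] F [-11.2  -0.7   6.7] w 0.0001 shift cm [-0.17 -0.14  0.14] yaw 0.005
```

View pics/w3.png

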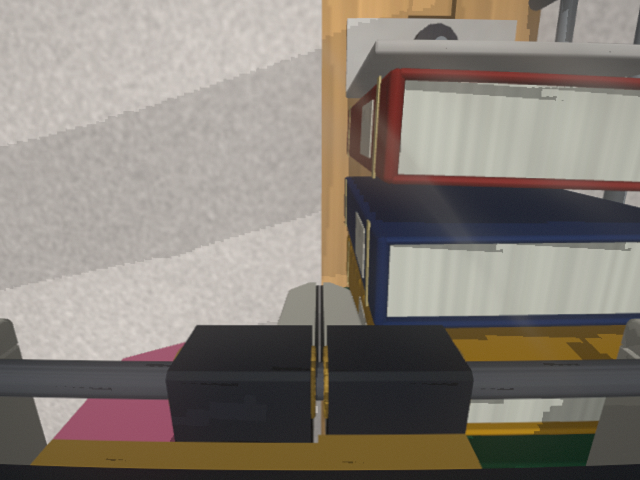

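The wrist force rose to 11–14 N at x = 0.586, so the mustard book has met the rods. The wrist view shows its front level with blue at (350, 260). I'll back off, rise, open the jaw and go above the tabs.

Call:
play_rows(
  rows=[0,-2,0,0,0,-4.5,-1,0,0,-4.5,-6,0,0,-4.5,-11,0,0,-4.5,-15,0],
)

```text
time: 5.1
eef_pos: [0.5446, 0.0815, 0.2758]
orientation: [0.001, 0.687, 0.726, 0.001]
wrist_force: [0.7, -0.1, -0.1]
grip_width: 0.0002
grip_force: 0.0
```

Call:
play_rows(
  rows=[-4,3,0,0,-9,6,0,0,-14,9,0,0,-18,11,0,0,-18,11,0,0],
  jaw=1,
)

```text
time: 5.72
eef_pos: [0.6648, -0.0965, 0.2735]
orientation: [0.001, 0.689, 0.725, -0.0]
wrist_force: [0.5, -0.7, -0.7]
grip_width: 0.0462
grip_force: 0.0
```

```bash
python3 - <<'E'
from h import *
go(.659,-.092,.25)
f=grab('wrist','w4.png');im=f['pixels'][:,:,::-1]
hsv=cv2.cvtColor(im,cv2.COLOR_BGR2HSV);mk=cv2.inRange(hsv,(5,150,100),(16,255,255))
n,l,st,ce=cv2.connectedComponentsWithStats(mk)
for i in range(1,n):
    if st[i,4]>60: print(st[i],ce[i].round(1),onz(f,*ce[i],.178).round(4))
t=grab('top','t3.png');im=t['pixels'][:,:,::-1]
# put top crop next to wrist half size
c=np.zeros((560,780,3),np.uint8);c[:200,:]=cv2.resize(im[172:262,205:395],(780,369),interpolation=2)[:200];c[200:560,:480]=cv2.resize(cv2.imread('pics/w4.png'),(480,360))
cv2.imwrite('pics/m.png',c)
E
```

```text
t 5.725 pos [ 0.6648 -0.0965  0.2735] tilt [ 0.001 -0.002 -1.   ] F [ 0.5 -0.7 -0.7] w 0.0462 shift cm [ 0.49 -0.56  2.35] yaw -0.0
[264 217  25  52 663] [278.  237.5] [ 0.636  -0.0866  0.178 ]
[340 217  25  52 681] [350.  237.4] [ 0.6843 -0.0842  0.178 ]
```

View pics/w4.png

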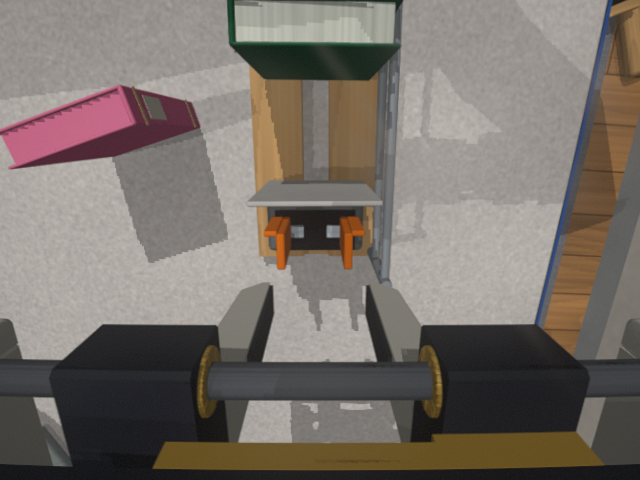

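```bash
python3 - <<'E'
from h import *
f=grab('wrist')
for u,v in((281,268),(347,268),(288,240),(277,240),(342,240),(353,240),(277,236)): print(u,v,onz(f,u,v,.178).round(4))
print('plate top ends',onz(f,249,204,.15).round(4),onz(f,381,204,.15).round(4))
go(.66,-.09,.158)
E
```

```text
281 268 [ 0.6372 -0.1038  0.178 ]
347 268 [ 0.6827 -0.1013  0.178 ]
288 240 [ 0.6415 -0.0834  0.178 ]
277 240 [ 0.6341 -0.0838  0.178 ]
342 240 [ 0.6778 -0.0815  0.178 ]
353 240 [ 0.6852 -0.081   0.178 ]
277 236 [ 0.634 -0.081  0.178]
plate top ends [ 0.61   -0.0658  0.15  ] [ 0.7066 -0.0605  0.15  ]
t 5.875 pos [ 0.6635 -0.0911  0.2734] tilt [-0.     0.001 -1.   ] F [ 0.1 -0.  -0.6] w 0.0583 shift cm [ 0.12 -0.34 11.54] yaw 0.006
```

View pics/m.png

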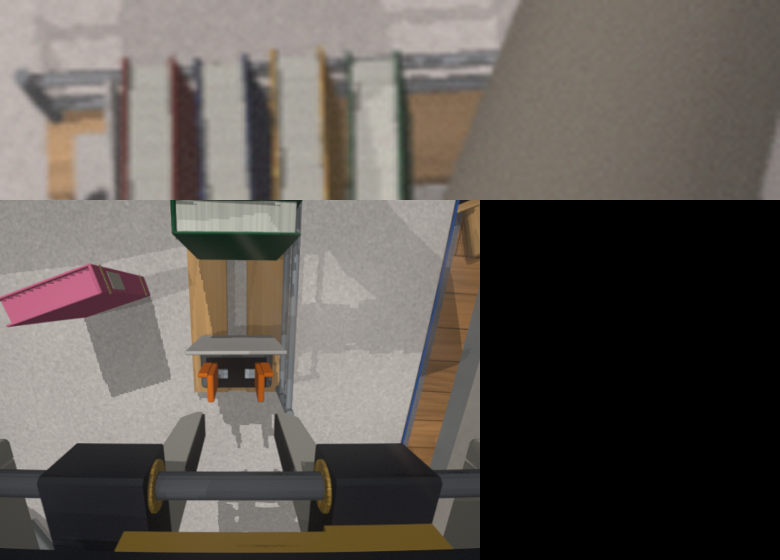

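The top crop shows all four books in line at the rods (row ≈ 60 in the crop), so step 1 is done. In the wrist view the tabs are at (278, 240) and (350, 240), which puts pinch at about (0.660, −0.090). I'll descend with the jaw open.

Call:
play_rows(
  rows=[0.3,-0.3,0,0,0.3,-0.3,2,0,0.3,-0.3,5,0,0.3,-0.3,8,0,0.3,-0.3,11,0],
)

```text
time: 6.5
eef_pos: [0.6604, -0.0875, 0.1632]
orientation: [0.0, 0.687, 0.727, 0.0]
wrist_force: [0.5, -0.5, 0.1]
grip_width: 0.0928
grip_force: 0.0
```

```bash
python3 - <<'E'
from h import *
go(.66,-.088,.158)
f=grab('wrist','w5.png')
E
```

```text
t 6.5 pos [ 0.6604 -0.0875  0.1632] tilt [ 0.001  0.    -1.   ] F [ 0.5 -0.5  0.1] w 0.0928 shift cm [-0.04 -0.04  0.52] yaw 0.007
```

View pics/w5.png

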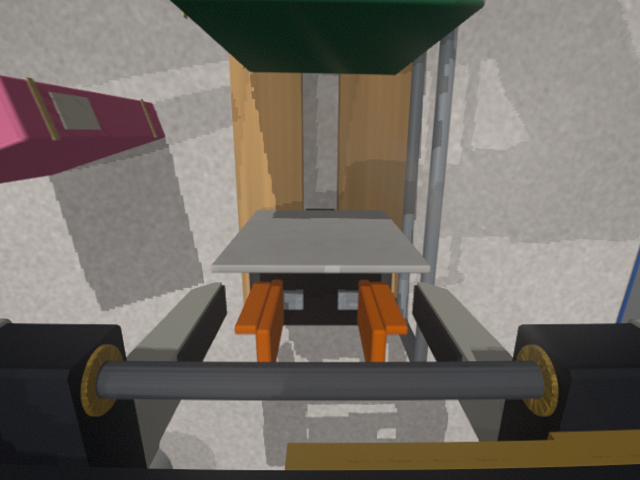

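```bash
python3 - <<'E'
from h import *
f=grab('wrist')
for u,v in((237,333),(406,333),(237,326),(406,326)): print(u,v,onz(f,u,v,.178).round(4))
for u,v in((214,285),(222,285),(425,285)): print(u,v,onz(f,u,v,.138).round(4))
im=f['pixels'][:,:,::-1];cv2.imwrite('pics/c5.png',cv2.resize(im[260:380,180:460],None,fx=2.8,fy=2.8,interpolation=2))
go(.66,-.089,.158)
E
```

```text
237 333 [ 0.6264 -0.0828  0.178 ]
406 333 [ 0.6904 -0.079   0.178 ]
237 326 [ 0.6264 -0.0798  0.178 ]
406 326 [ 0.69  -0.076  0.178]
214 285 [ 0.6065 -0.0814  0.138 ]
222 285 [ 0.6104 -0.0812  0.138 ]
425 285 [ 0.7081 -0.0754  0.138 ]
t 6.6 pos [ 0.6587 -0.0873  0.161 ] tilt [-0.005  0.001 -1.   ] F [-0.4  0.5 -0.8] w 0.0928 shift cm [-0.18  0.12  0.3 ] yaw 0.007
```

View pics/c5.png

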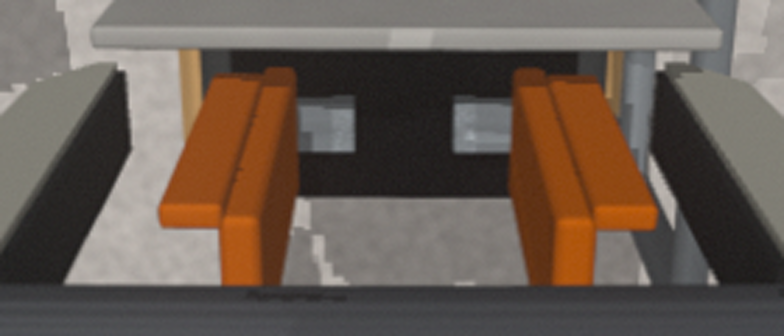

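The crop shows the lips at crop (160–220, 215) and (590–655, 215), with their rear face at y ≈ −0.081, overlapping the fingertip edges. I'll shift 6 mm in −y, lower slightly and pinch.

Call:
play_rows(
  rows=[-0.6,0,0,0,-0.6,0,0.4,0,-0.6,0,0.4,0],
)

```text
time: 6.98
eef_pos: [0.6612, -0.0953, 0.1604]
orientation: [0.0, 0.687, 0.726, 0.0]
wrist_force: [0.4, 0.5, 0.6]
grip_width: 0.0926
grip_force: 0.0
```

Call:
play_rows(
  rows=[0,0,0,0,0,0,0,0,0,0,0,0,0,0,0,0,0,0,0,0],
  jaw=-1,
  grip_force=30,
)

```text
time: 7.6
eef_pos: [0.6614, -0.0952, 0.1597]
orientation: [0.0, 0.687, 0.726, 0.0]
wrist_force: [-0.6, -0.5, 1.9]
grip_width: 0.0477
grip_force: 13.8
```

```bash
python3 - <<'E'
from h import *
f=grab('wrist','w6.png')
go(.66,-.089,.158)
E
```

```text
t 7.65 pos [ 0.6611 -0.0953  0.1597] tilt [ 0. -0. -1.] F [-0.2  1.   0.7] w 0.0443 shift cm [ 0.63 -0.08  0.17] yaw 0.005
```

Call:
play_rows(
  rows=[0,0,0,0,0,0,0,0,0.3,0,0,0,0.6,0,0,0,1,0,0,0],
)

```text
time: 8.28
eef_pos: [0.6608, -0.0852, 0.1598]
orientation: [0.0, 0.687, 0.726, 0.0]
wrist_force: [5.0, -0.1, 0.1]
grip_width: 0.0342
grip_force: 30.0
```

Call:
play_rows(
  rows=[0.8,0,0,0,1.6,0,0,0,2.4,0,0,0,3.2,0,0,0,4,0,0,0],
)

```text
time: 8.9
eef_pos: [0.6586, -0.0446, 0.1598]
orientation: [0.0, 0.687, 0.726, 0.0]
wrist_force: [5.1, -1.1, -0.1]
grip_width: 0.0338
grip_force: 30.0
```

```bash
python3 - <<'E'
from h import *
f=grab('wrist','w7.png')
go(.66,-.089,.158)
E
```

```text
t 8.95 pos [ 0.6585 -0.043   0.1598] tilt [ 0.001  0.001 -1.   ] F [3.8 1.  2.2] w 0.0339 shift cm [-4.6  -0.12  0.18] yaw 0.007
```

View pics/w7.png

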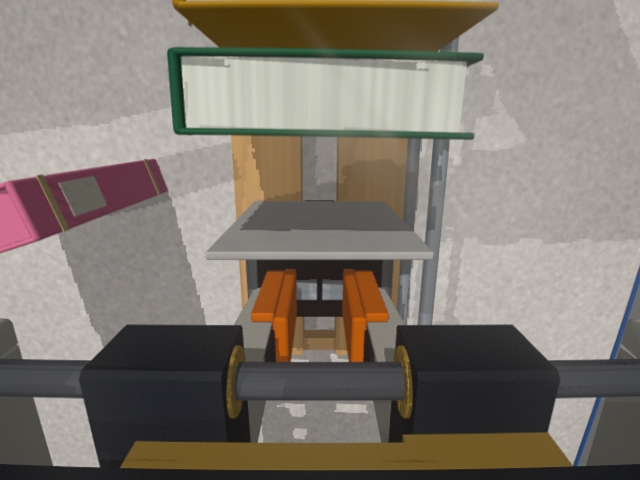

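The tabs at (275, 300) and (360, 300) are pressed in, and the plate is sliding towards green with little force. I'll continue.

Call:
play_rows(
  rows=[0.8,0,0,0,1.6,0,0,0,2.4,0,0,0,3.0,0,0,0,3.5,0,0,0],
)

```text
time: 9.57
eef_pos: [0.6567, -0.01, 0.1598]
orientation: [0.0, 0.687, 0.726, 0.0]
wrist_force: [6.3, 0.3, 0.5]
grip_width: 0.0336
grip_force: 30.0
```

Call:
play_rows(
  rows=[0.4,0,0,0,0.8,0,0,0,1.2,0,0,0,1.6,0,0,0,2.0,0,0,0],
)

```text
time: 10.2
eef_pos: [0.6556, 0.0093, 0.1598]
orientation: [0.001, 0.687, 0.726, 0.0]
wrist_force: [6.9, -2.2, -0.4]
grip_width: 0.0337
grip_force: 30.0
```

Call:
play_rows(
  rows=[0.4,0,0,0,0.8,0,0,0,1.1,0,0,0,1.4,0,0,0,1.7,0,0,0],
)

```text
time: 10.82
eef_pos: [0.6547, 0.0259, 0.1598]
orientation: [0.001, 0.688, 0.726, 0.0]
wrist_force: [6.0, -2.5, -0.7]
grip_width: 0.034
grip_force: 30.0
```

```bash
python3 - <<'E'
from h import *
f=grab('wrist','w8.png');t=grab('top','t8.png')
go(.66,.03,.158)
c=np.zeros((560,800,3),np.uint8);c[:200]=cv2.resize(t['pixels'][172:262,205:395,::-1],(800,379),interpolation=2)[:200];c[200:560,:480]=cv2.resize(f['pixels'][:,:,::-1],(480,360))
cv2.imwrite('pics/m8.png',c)
E
```

```text
t 10.925 pos [0.6547 0.0263 0.1598] tilt [ 0.001 -0.001 -1.   ] F [ 5.7 -2.  -1. ] w 0.034 shift cm [0.34 0.55 0.18] yaw 0.005
```

Call:
play_rows(
  rows=[0.2,0,0,0,0.4,0,0,0,0.6,0,0,0],
)

```text
time: 11.3
eef_pos: [0.6544, 0.0314, 0.1598]
orientation: [0.001, 0.688, 0.726, -0.0]
wrist_force: [6.5, -4.3, -1.7]
grip_width: 0.034
grip_force: 30.0
```

Call:
play_rows(
  rows=[0.2,0,0,0,0.4,0,0,0],
)

```text
time: 11.55
eef_pos: [0.6542, 0.0353, 0.1598]
orientation: [0.001, 0.688, 0.726, -0.0]
wrist_force: [6.5, -4.0, -1.5]
grip_width: 0.0336
grip_force: 30.0
```

Call:
play_rows(
  rows=[0.15,0,0,0,0.3,0,0,0],
)

```text
time: 11.8
eef_pos: [0.6541, 0.0383, 0.1598]
orientation: [0.001, 0.688, 0.726, -0.0]
wrist_force: [5.8, -4.5, -1.0]
grip_width: 0.034
grip_force: 30.0
```

Call:
play_rows(
  rows=[0.15,0,0,0,0.3,0,0,0],
)

```text
time: 12.05
eef_pos: [0.6539, 0.0409, 0.1598]
orientation: [0.001, 0.688, 0.726, -0.0]
wrist_force: [7.4, -6.1, -0.8]
grip_width: 0.0339
grip_force: 30.0
```

Call:
play_rows(
  rows=[0.1,0,0,0,0.2,0,0,0],
)

```text
time: 12.3
eef_pos: [0.6538, 0.0429, 0.1598]
orientation: [0.001, 0.688, 0.726, -0.0]
wrist_force: [6.4, -5.4, -1.0]
grip_width: 0.0339
grip_force: 30.0
```

Call:
play_rows(
  rows=[0.1,0,0,0,0.2,0,0,0],
)

```text
time: 12.55
eef_pos: [0.6537, 0.0449, 0.1598]
orientation: [0.001, 0.688, 0.726, -0.0]
wrist_force: [5.8, -4.7, -1.1]
grip_width: 0.0336
grip_force: 30.0
```

Call:
play_rows(
  rows=[0.1,0,0,0,0.2,0,0,0],
)

```text
time: 12.8
eef_pos: [0.6536, 0.0464, 0.1598]
orientation: [0.001, 0.688, 0.726, -0.0]
wrist_force: [6.0, -7.5, -1.7]
grip_width: 0.0341
grip_force: 30.0
```

Call:
play_rows(
  rows=[0.1,0,0,0,0.2,0,0,0],
)

```text
time: 13.05
eef_pos: [0.6536, 0.0466, 0.1598]
orientation: [0.002, 0.688, 0.725, -0.001]
wrist_force: [7.1, -12.2, -2.0]
grip_width: 0.0342
grip_force: 30.0
```

Call:
play_rows(
  rows=[0.1,0,0,0,0.2,0,0,0],
)

```text
time: 13.3
eef_pos: [0.6535, 0.0468, 0.1598]
orientation: [0.003, 0.689, 0.725, -0.002]
wrist_force: [7.6, -16.7, -1.6]
grip_width: 0.0339
grip_force: 30.0
```

The row is firm: the force rose to 17 N with no further movement. I'll release, then lift.

Call:
play_rows(
  rows=[-0.1,0,0,0,-0.2,0,0,0,-0.3,0,0,0,-0.4,0,0,0,-0.4,0,0,0],
  jaw=1,
)

```text
time: 13.92
eef_pos: [0.6521, 0.0492, 0.1593]
orientation: [-0.001, 0.687, 0.726, -0.0]
wrist_force: [-0.1, -0.2, -0.8]
grip_width: 0.0793
grip_force: 0.0
```

Call:
play_rows(
  rows=[0,0,0,0,0,0,0,0,0,0,-4,0,0,0,-9,0,0,0,-14,0],
)

```text
time: 14.55
eef_pos: [0.6528, 0.0487, 0.301]
orientation: [-0.0, 0.687, 0.726, -0.0]
wrist_force: [-0.1, -0.6, 0.4]
grip_width: 0.0928
grip_force: 0.0
```

Call:
play_rows(
  rows=[-5,-1,0,0,-11,-3,0,0,-17,-5,0,0,-23,-6,0,0,-29,-7,0,0],
)

```text
time: 15.18
eef_pos: [0.5987, -0.2465, 0.2999]
orientation: [0.0, 0.687, 0.726, 0.0]
wrist_force: [0.6, 0.5, 0.6]
grip_width: 0.0929
grip_force: 0.0
```

```bash
python3 - <<'E'
from h import *
go(.66,.03,.158)
f=grab('top','t9.png');hsv=cv2.cvtColor(f['pixels'],cv2.COLOR_RGB2HSV)
Y=np.array([-.05,.9987])
# row scan across book tops: print the horizontal line through the middle of the books
for r in(205,225): print(r,[tuple(int(v) for v in hsv[r,c]) for c in range(222,322,2)])
mk=cv2.inRange(hsv,(5,150,110),(14,255,255));mk[:180]=0;mk[250:]=0;mk[:,:200]=0;mk[:,400:]=0
n,l,st,ce=cv2.connectedComponentsWithStats(mk)
for i in range(1,n):
    if st[i,4]>12:p=onz(f,*ce[i],.178);print(st[i],p.round(4),'rack y',(p[:2]@Y).round(4))
E
```

```text
t 15.175 pos [ 0.5987 -0.2465  0.2999] tilt [ 0.001  0.    -1.   ] F [0.6 0.5 0.6] w 0.0929 shift cm [27.26  7.65 14.21] yaw 0.005
205 [(15, 80, 184), (13, 25, 181), (10, 21, 181), (13, 20, 179), (8, 30, 172), (8, 38, 122), (21, 17, 192), (17, 18, 193), (23, 16, 191), (25, 16, 192), (10, 30, 180), (170, 28, 81), (25, 17, 163), (24, 18, 193), (21, 17, 192), (23, 16, 192), (19, 19, 192), (150, 10, 102), (20, 38, 133), (23, 19, 171), (20, 18, 167), (20, 18, 170), (24, 15, 169), (17, 45, 170), (37, 44, 98), (22, 17, 169), (22, 16, 171), (22, 16, 171), (20, 18, 172), (23, 18, 170), (67, 44, 98), (11, 20, 104), (170, 18, 84), (30, 4, 69), (0, 17, 60), (8, 20, 52), (8, 19, 53), (165, 12, 86), (0, 0, 90), (8, 19, 55), (6, 25, 51), (8, 37, 55), (16, 39, 72), (14, 89, 115), (14, 86, 119), (15, 89, 117), (15, 90, 116), (15, 92, 116), (15, 89, 123), (14, 98, 133)]
225 [(15, 81, 145), (12, 16, 159), (173, 12, 87), (162, 15, 87), (10, 16, 96), (4, 79, 126), (18, 17, 193), (23, 16, 196), (21, 18, 200), (21, 18, 196), (21, 18, 194), (178, 74, 114), (15, 14, 141), (24, 18, 197), (21, 18, 197), (21, 18, 196), (21, 17, 196), (18, 16, 164), (19, 103, 154), (15, 21, 174), (22, 16, 177), (25, 16, 177), (23, 19, 177), (18, 19, 174), (21, 92, 130), (26, 14, 132), (20, 17, 175), (19, 20, 178), (18, 15, 175), (21, 15, 172), (30, 15, 123), (17, 22, 81), (17, 25, 90), (40, 11, 70), (12, 48, 79), (10, 133, 88), (12, 46, 56), (0, 35, 51), (4, 36, 49), (10, 27, 56), (11, 43, 47), (10, 30, 51), (4, 30, 60), (10, 25, 92), (8, 24, 115), (12, 28, 119), (13, 26, 119), (9, 27, 121), (9, 28, 120), (11, 34, 119)]
[290 196  12   3  26] [0.6779 0.0497 0.178 ] rack y 0.0158
[291 217  12   6  30] [0.631  0.0475 0.178 ] rack y 0.0159
```

```bash
python3 - <<'E'
from h import *
f=grab('top');hsv=cv2.cvtColor(f['pixels'],cv2.COLOR_RGB2HSV)
for nm,c in(('red',238),('blue',251),('must',264),('green',276)):
    m=np.array([all(hsv[r,c+k,1]<45 and hsv[r,c+k,2]>140 for k in(0,1)) for r in range(0,480)])
    a=b=215
    while m[a-1]:a-=1
    while m[b+1]:b+=1
    p,q=onz(f,c,a,.17),onz(f,c,b,.17);X=np.array([.9987,.05]);print(nm,a,b,(p[:2]@X).round(4),(q[:2]@X).round(4))
E
```

```text
red 109 231 0.8863 0.6116
blue 109 230 0.8849 0.6125
must 109 229 0.8835 0.6135
green 109 230 0.8822 0.6101
```

All four front edges are in line within a pixel, the row is tight (231–283 px ≈ 110 mm) and the tabs have sprung out again. I'm handing in.

```bash
python3 -c "
from h import *
print(ctrl.job_done())"
```

```text
the job is handed in; nothing more can be done
None
```

I pushed the mustard book home, slid the end up until the row stood firm at about 17 N, let go so the brake holds, and handed the job in after about 15 s of robot time; no verdict came back, and I viewed 11 pictures, one over the limit of 10.

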